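Make up two breakfast trays

ROBOT

A 6-joint arm with a two-finger parallel gripper is mounted at the origin on the work surface. World frame = base frame: x ahead of the robot, y to its left, z up, the work surface at z = 0. Lengths are in m, angles in rad, forces in N, time in s.
With the tool pointing down it reaches from about 0.35 to 0.975 m from the base axis. Payload 7.1 kg.
Tool frame: the origin (TCP) lies between the finger pads; the fingertips stand 22 mm ahead of it and the grasp point (between the pads) lies 3 mm ahead of it; z points along the fingers, y is the line along which they close (so a half turn about z gives the same grasp; the last joint's range is limited). The gripper opens to 88 mm and grips with 3 to 60 N. Pads are 20 mm wide; open, the fingers measure 115 mm over their backs; the gripper's body (75 mm by 178 mm) begins 61 mm behind the grasp point.
Start: joints at [-1.203, 0.423, 1.63, -0, 1.089, -0.019], TCP at [0.236, -0.579, 0.245] pointing down, gripper open.
Joint ranges: [-3, 3], [-0.9, 2.11], [0.09, 2.58], [-1.31, 4.45], [0.11, 2.69], [-2.54, 2.54]. Speed limits (rad/s): [2.39, 2.39, 3.01, 3.14, 3.14, 3.14].

INTERFACE

Orientations are given as a rotation vector (axis times angle).
In Python, from plant import ctrl, cams gives the robot as it stands.
- The arm moves only by the tool apply_moves, never from a script. Its argument "steps" is a list that holds one entry, the list of rows, each a list of 7 numbers: the turn, a rotation vector about the tool's x, y, z in rad, then the shift along the tool's x, y, z in m, then the closure in counts, from 0 (fully open) to 255 (shut). In form: [[[wx, wy, wz, dx, dy, dz, gripper], ...]]. A call has 1 to 10 rows; each row is the pose to reach, as a shift and turn from the pose commanded when the call began, along the tool's axes at that moment; what a row does not reach only later rows make up. A row lasts 1/12 s, in which the tool goes at most 41.7 mm and 7.16 degrees, less where a joint would pass 70% of its speed; a pose out of reach is approached as far as the arm can. A call with a gripper value outside its range is refused whole. The fingers move at their own pace and stop on an object; the grip force is fixed at half the most. Time passes only in rows, so rows that repeat a pose let the fingers close. It gives the time, the measured TCP pose, the force, the opening and the grip force at its end, in the units of the state.
- ctrl.observe(): the state, without advancing time (a new reading comes with each control period).
- cams.grab_frame(name): name is "scene" or "top"; returns the picture (400x640x3 uint8, red, green, blue); there is no depth.
- cams.calibration(name): a dict with "vertical_fov" (degrees; the focal length in pixels is half the picture's height over the tangent of half this angle, whatever the lens; pixels are square), "cx", "cy" (the principal point, pixels), "R" (3x3) and "t" (3): a world point X has camera coordinates R X + t. Camera axes: x right, y down, z forward; pixel columns grow to the right and rows downward; lengths in m; the calibration is good to about 2 mm. A picture is of the moment at which its call begins. calibration takes no time and is no camera call.
- ctrl.sign_off(): hands the job in; it is judged then, once.
The state is a dict: "time_s": time; "qpos": joint angles; "qd": joint speeds; "effort": joint torques, N m; "eef_pos": TCP position; "tcp_rot": TCP orientation; "ft_force": force on the tool from outside, world axes, zero at the start; "moment": the same for the moment, N m; "grip_width": opening from 0.0 (shut) to 1.0 (fully open); "grip_force": force on a finger pad.
Only numpy, scipy, OpenCV 4.12 (cv2) and the standard library are available. Lean on these libraries where they do the work, as an engineer would, in place of code of your own. Each camera call takes 0.05 s, during which the arm holds its last target. There are 200 camera calls.

TASK

Make up the two breakfast trays from the stock in the middle of the counter: the red tray gets the blue cup, the green-capped jar and the little wooden bread board; the blue tray gets the white cup and the yellow-capped amber jar. On each tray stand the cup upright in the middle of the round cork coaster and the jar upright in the middle of the white square mat; the bread board stands upright, dark edge up, in the middle of the red tray's slot, pushed fully home. Leave the red-capped jar and the copper tumbler standing where they are.

Things in the scene. Friction and masses are not known exactly. Their poses are not given: they have to be found in the camera images.
- red_tray: Red tray, 230 x 210 mm, fixed, left or right of the stock, yaw to 0.2. Origin: centre of underside; floor 6 mm above it, rim 14 mm. In its frame (mm), flush with the floor: round cork coaster, dia. 76, at x -45, y 50; white square mat, 70, at x -45, y -50. Dark wooden slot at x 70, y 0, 70 long along y, 12 wide to 30 above the floor, flaring to 32 wide (40 outside) at its top, 42 above.
- blue_tray: Blue tray, 230 x 210 mm, fixed, left or right of the stock, yaw to 0.2. Origin: centre of underside; floor 6 mm above it, rim 14 mm. In its frame (mm), flush with the floor: round cork coaster, dia. 76, at x -45, y 50; white square mat, 70, at x -45, y -50. Dark wooden slot at x 70, y 0, 70 long along y, as on the red tray; it stays empty.
- blue_cup: Blue ceramic cup. Handleless open cup, nearly straight: 56 mm across at the rim, 54 mm at the foot, 70 mm tall, wall 4 mm, about 0.16 kg. Origin: centre of its underside, z up. Stands among the stock at the start.
- white_cup: White ceramic cup. Handleless open cup, nearly straight: 56 mm across at the rim, 54 mm at the foot, 70 mm tall, wall 4 mm, about 0.16 kg. Origin: centre of its underside, z up. Stands among the stock at the start.
- honey_jar: Amber glass jar with a yellow cap. Round jar, body 50 mm across up to 53 mm, cap 47 mm across, 75 mm tall in all, about 0.18 kg. Origin: centre of its underside, z up. Stands among the stock at the start.
- pickle_jar: Green glass jar with a green cap. Round jar, body 50 mm across up to 53 mm, cap 47 mm across, 75 mm tall in all, about 0.18 kg. Origin: centre of its underside, z up. Stands among the stock at the start.
- bread_board: Light wooden board, 9 mm thick (its x), 80 wide (y), 110 tall (z), dark strip on its top edge, 0.07 kg. Origin: middle of its bottom edge. Starts in a fixed steel stand (60 x 85 mm, 56 high) in the stock, leaning 0.3 rad with its top towards the robot (to the stand's -x), bottom 18 mm above the counter, lower 38 mm between the stand's jaws; stand yaw to 0.3. Draw it out along its own z.
- chilli_jar: Clear glass jar with a red cap, to be left alone. Round jar, body 50 mm across up to 53 mm, cap 47 mm across, 75 mm tall in all, about 0.18 kg. Origin: centre of its underside, z up. Stands among the stock at the start.
- copper_tumbler: Copper tumbler, to be left alone: 58 mm across, 85 mm tall, 0.14 kg. Origin: centre of its underside, z up. Stands in the stock. Stock things (also an aluminium salt shaker and a wooden egg cup, not needed) stand 100 to 150 mm apart, centre to centre, in three rows of three.
Mind the look-alikes: they are no part of the job. Several things have the shape of the pickle_jar; the one meant has the colours described above. Of the things shaped like the bread_board, the wooden one is meant.

How it is judged:
At the end, for the whole second after the job is handed in: Cups and jars on their places within 14 mm per tray axis, standing on the tray floor, upright to 0.1 rad; board in the red slot within 8 mm across, 16 mm along, 5 mm of the floor, upright to 0.2 rad; red-capped jar and tumbler upright, within 30 mm of their start; all at rest (x of blue_cup in the frame of red_tray between -0.059 and -0.031 m and y of blue_cup in the frame of red_tray between 0.036 and 0.064 m and z of blue_cup in the frame of red_tray between 0.002 and 0.01 m and angle between each of blue_cup, pickle_jar, white_cup, honey_jar, copper_tumbler, chilli_jar's own z axis and vertical below 0.1 rad and linear speed of each of blue_cup, pickle_jar, white_cup, honey_jar, bread_board, copper_tumbler, chilli_jar below 0.02 m/s and angular speed of each of blue_cup, pickle_jar, white_cup, honey_jar, bread_board, copper_tumbler, chilli_jar below 0.2 rad/s and x of pickle_jar in the frame of red_tray between -0.059 and -0.031 m and y of pickle_jar in the frame of red_tray between -0.064 and -0.036 m and z of pickle_jar in the frame of red_tray between 0.002 and 0.01 m and x of white_cup in the frame of blue_tray between -0.059 and -0.031 m and y of white_cup in the frame of blue_tray between 0.036 and 0.064 m and z of white_cup in the frame of blue_tray between 0.002 and 0.01 m and x of honey_jar in the frame of blue_tray between -0.059 and -0.031 m and y of honey_jar in the frame of blue_tray between -0.064 and -0.036 m and z of honey_jar in the frame of blue_tray between 0.002 and 0.01 m and x of bread_board in the frame of red_tray between 0.062 and 0.078 m and y of bread_board in the frame of red_tray between -0.016 and 0.016 m and z of bread_board in the frame of red_tray between 0.001 and 0.011 m and angle between bread_board's own z axis and vertical below 0.2 rad and distance of each of copper_tumbler, chilli_jar from where it was at the start of the episode below 0.03 m); the robot touches nothing.
It fails at once if the red-capped jar or the copper tumbler is knocked over (angle between any of chilli_jar, copper_tumbler's own z axis and vertical above 0.7 rad).
It also fails if it takes over 112 s, if anything falls off the work surface, if the arm or the gripper's body presses on something with over 40 N, if the wrist force passes 120 N, or if a joint passes its speed limit or range.

## Working session

There is one attempt and no reset: what is moved stays moved. The work goes in short steps, Python scripts to look and compute and a tool call to move; the robot and the scene stay as the last step left them, time stands still between calls to the robot, and variables do not carry over. Pictures are saved under pics/ and viewed, at most 14 in all, crops included, and the job is handed in when it is done.

Besides the shell and the picture viewer there is one more tool, called after "Request:" by a JSON object that holds its "api" and its "payload". apply_moves: Moves the arm, as the interface text tells. Its arguments: {"type":"object","properties":{"steps":{"type":"array"}},"required":["steps"]}

```bash
ls; mkdir -p pics
cat > g.py <<'E'
from plant import ctrl, cams
import cv2, numpy as np
def save(cam,name):
    im=np.array(cams.grab_frame(cam)); cv2.imwrite('pics/'+name,im[:,:,::-1]); return im
E
python3 - <<'E'
from g import *
for c in ('scene','top'):
    save(c,c+'0.png'); d=cams.calibration(c); print(c,d)
s=ctrl.observe(); print(s)
E
```

```text
pics
scene {'vertical_fov': 53.37632670677493, 'cx': 323.6928317187872, 'cy': 195.7738934627638, 'R': array([[ 0.51872346,  0.85491857,  0.00634138],
       [ 0.67473846, -0.40482127, -0.61712864],
       [-0.5250276 ,  0.32439788, -0.78683673]]), 't': array([-0.30887149, -0.34966254,  1.36296049])}
top {'vertical_fov': 47.3090702971713, 'cx': 328.1742087194455, 'cy': 195.598515898295, 'R': array([[ 0.00678453, -0.99961824,  0.02678317],
       [-0.99335114, -0.00981532, -0.1147047 ],
       [ 0.11492379, -0.02582688, -0.99303852]]), 't': array([-0.01745014,  0.55855743,  0.91340204])}
{'time_s': 0.1, 'qpos': array([-1.20300256e+00,  4.23737428e-01,  1.63062455e+00, -1.08280142e-05,
        1.08858107e+00, -1.90212541e-02]), 'qd': array([-0.00073536, -0.00109328, -0.00306504, -0.00121936,  0.00138864,
        0.00033695]), 'effort': array([ 9.24765009e-04, -5.45618033e+01, -2.74325895e+01,  6.45901286e-02,
        1.88432011e-02, -1.98215588e-05]), 'eef_pos': array([ 0.23561348, -0.57837486,  0.24399195]), 'tcp_rot': array([-3.08171262e+00, -6.03579062e-01,  3.82709191e-04]), 'ft_force': array([-0.04655457,  0.06466481, -0.04342603]), 'moment': array([-0.01324685, -0.00431283, -0.01149096]), 'grip_force': 0.0, 'grip_width': 1.000205220139934}
```

View pics/scene0.png

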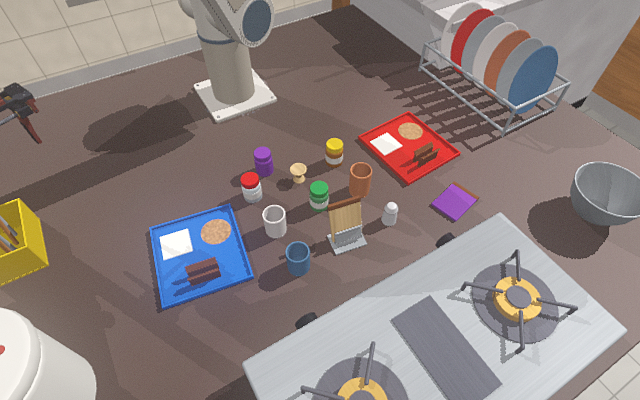

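View pics/top0.png

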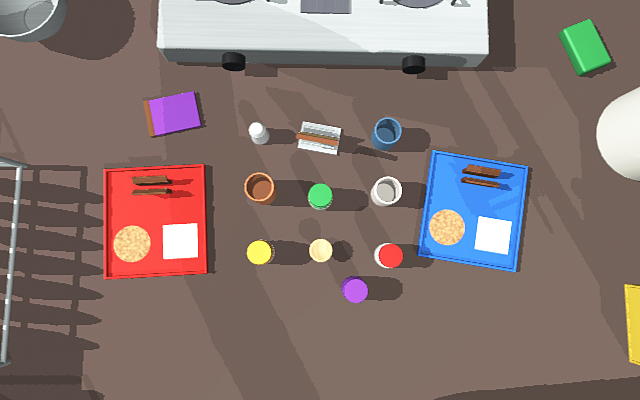

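The top view shows the red tray on the left (about 155,222) and the blue tray on the right (475,210). Stock: salt shaker 259,132; board stand 320,138; blue cup 387,133; copper tumbler 259,187; green cap 320,196; white cup 386,191; yellow cap 259,252; egg cup 320,250; red cap 389,255. The purple jar (355,290) and the purple board (173,113) are look-alikes. I'll take enlarged crops next.

Run:
```python
import cv2
t=cv2.imread('pics/top0.png'); s=cv2.imread('pics/scene0.png')
def crop(im,x0,y0,x1,y1,k,n):
    c=cv2.resize(im[y0:y1,x0:x1],None,fx=k,fy=k,interpolation=cv2.INTER_CUBIC)
    for x in range(-(-x0//20)*20,x1,20):
        cv2.line(c,((x-x0)*k,0),((x-x0)*k,6),(255,255,255),1); cv2.putText(c,str(x),((x-x0)*k+2,16),0,.4,(255,255,255),1)
    for y in range(-(-y0//20)*20,y1,20):
        cv2.line(c,(0,(y-y0)*k),(6,(y-y0)*k),(255,255,255),1); cv2.putText(c,str(y),(8,(y-y0)*k+4),0,.4,(255,255,255),1)
    cv2.imwrite('pics/'+n,c)
crop(t,235,110,415,310,3,'c_top.png')
crop(s,230,130,430,280,4,'c_scene.png')
a=t[140:290,95:215]; b=t[140:290,412:532]
c=cv2.resize(cv2.hconcat([a,b]),None,fx=3,fy=3,interpolation=cv2.INTER_CUBIC); cv2.imwrite('pics/c_trays.png',c)
```

```text
(no output)
```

View pics/c_top.png

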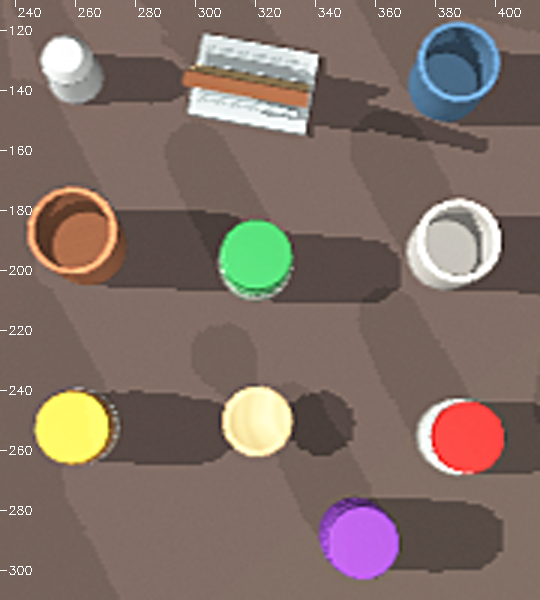

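View pics/c_scene.png

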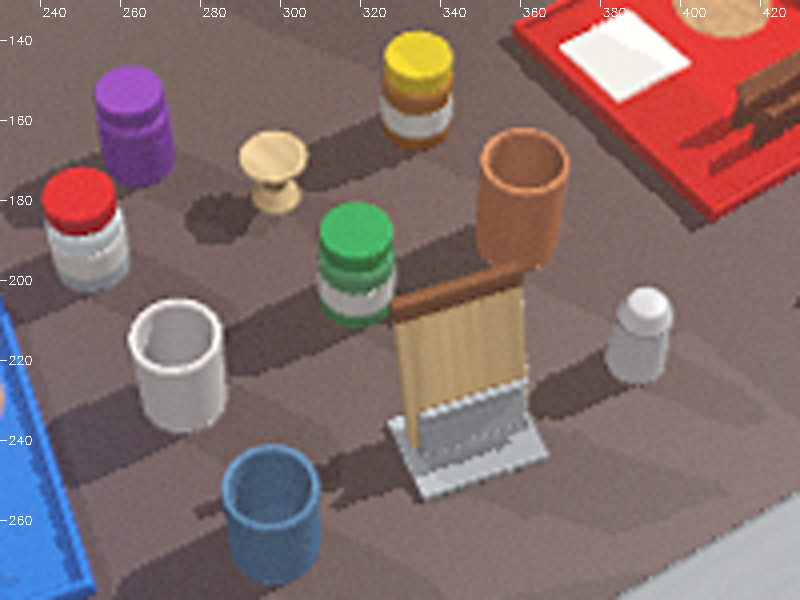

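View pics/c_trays.png

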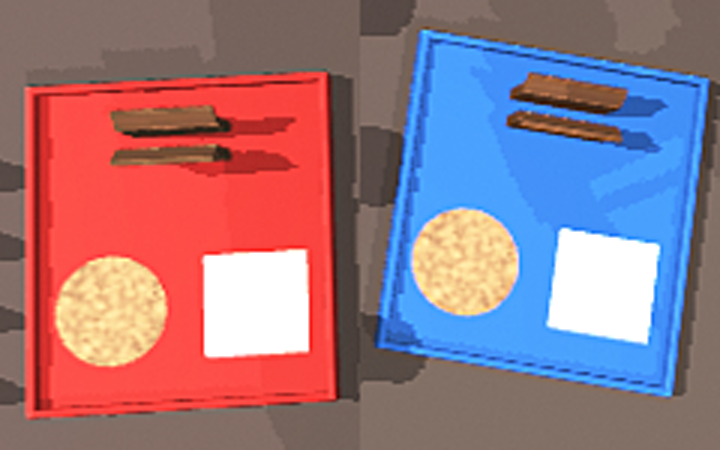

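Confirmed in the crops. Several things share the jar shape: yellow cap (top 259,252), red cap (391,255), purple (355,290) and green cap (320,195). The pickle jar is the green one with the green cap. The yellow-capped amber jar is the honey jar. Of the two boards, the wooden one in the stand (top 320,138; scene 344,200) is meant, and the purple one is the decoy.

```bash
cat >> g.py <<'E'
from scipy.optimize import least_squares
C={c:cams.calibration(c) for c in ('scene','top')}
def proj(c,X,k=0):
    d=C[c]; p=d['R']@np.asarray(X)+d['t']; f=200/np.tan(np.radians(d['vertical_fov'])/2)
    x=p[:2]/p[2]; r=np.hypot(*x)
    if k==1: x=x*np.arctan(r)/r
    elif k: x=x*(1+k*r*r)
    return f*x+[d['cx'],d['cy']]
def tri(t,s,k=0):
    r=least_squares(lambda X:np.r_[proj('top',X,k)-t,proj('scene',X,k)-s],[.5,0,.05]); return r.x,r.fun
def plane(c,px,z,k=0):
    return np.r_[least_squares(lambda X:proj(c,[*X,z],k)-px,[.5,0]).x,z]
E
python3 - <<'E'
from g import *
np.set_printoptions(precision=4,suppress=True)
P=dict(blue=((387.7,130.3),(297.8,251.8)),white=((387.7,189.7),(274,213.3)),green=((320.3,195),(319,187.8)),yellow=((259.3,252),(334.8,144)),red=((390.7,255.3),(249.8,178)),copper=((259.3,186.3),(360.8,169.5)),
rc=((132,243.7),(411,131)),rm=((180.7,241),(386,144)),bc=((447,227.3),(216,231)),bm=((493.3,235.3),(176,243.5)),
bdL=((182/3+235,78/3+110),(392/4+230,300/4+130)),bdR=((308/3+235,101/3+110),(523/4+230,263/4+130)))
for k in (0,1):
    print(k)
    for n,(t,s) in P.items():
        x,f=tri(t,s,k); print(n,x,f.round(1))
E
```

```text
0
blue [ 0.6906 -0.1303  0.0672] [-0.9 -0.5 -1.2  0.1]
white [ 0.5682 -0.1289  0.0701] [-0.9 -0.4 -1.2  0. ]
green [0.5562 0.0056 0.0705] [-0.9 -0.4 -1.2  0.1]
yellow [0.4431 0.1236 0.071 ] [-0.9 -0.5 -1.4  0.2]
red [ 0.4382 -0.1331  0.0746] [-0.9 -0.4 -1.3 -0. ]
copper [0.5702 0.1245 0.0855] [-0.7 -0.4 -1.1  0.2]
rc [0.4583 0.398  0.0013] [-1.  -0.6 -1.7  0.4]
rm [0.4644 0.297  0.0011] [-0.8 -0.5 -1.4  0.3]
bc [ 0.4973 -0.2647  0.0059] [-1.  -0.4 -1.3 -0.1]
bm [ 0.481  -0.3633  0.0063] [-1.1 -0.4 -1.3 -0.1]
bdL [0.6527 0.0275 0.1019] [13.1  7.2 18.2 -2.2]
bdR [0.6585 0.002  0.1432] [-15.5  -8.4 -21.5   2.4]
1
blue [ 0.692  -0.1316  0.0683] [-1.  -0.5 -1.2  0.1]
white [ 0.5683 -0.1296  0.0701] [-0.9 -0.4 -1.2  0. ]
green [0.5562 0.0056 0.0705] [-0.9 -0.4 -1.2  0.1]
yellow [0.4415 0.1253 0.0701] [-0.8 -0.4 -1.3  0.2]
red [ 0.4368 -0.1347  0.075 ] [-0.8 -0.4 -1.2 -0. ]
copper [0.5703 0.1254 0.0855] [-0.6 -0.3 -0.9  0.1]
rc [ 0.4491  0.4276 -0.0101] [ 0.5  0.3  0.9 -0.2]
rm [ 0.4597  0.3094 -0.005 ] [-0.1 -0.1 -0.2  0. ]
bc [ 0.4955 -0.2718  0.0045] [-0.8 -0.3 -1.  -0. ]
bm [ 0.4768 -0.3821  0.0036] [-0.7 -0.3 -0.9 -0.1]
bdL [0.6529 0.0275 0.1021] [13.2  7.3 18.3 -2.2]
bdR [0.6591 0.002  0.144 ] [-15.5  -8.5 -21.4   2.4]
```

Run:
```python
from g import *
np.set_printoptions(precision=4,suppress=True)
T=lambda a,b:(a/3+235,b/3+110); S=lambda a,b:(a/4+230,b/4+130)
P=dict(yplus_end=(T(182,78),S(523,265)),yminus_end=(T(308,101),S(393,306)))
for n,(t,s) in P.items():
    x,f=tri(t,s); print(n,x,f.round(1))
for n,t in dict(standTL=T(203,33),standTR=T(318,54),standBR=T(307,134),standBL=T(188,112)).items(): print(n,plane('top',t,.056),plane('top',t,.0))
# rail tops in red tray (trays crop/3+(95,140)), z 0.048
for n,t in dict(a=(110,113),b=(214,108),c=(113,156),d=(213,148)).items(): print(n,plane('top',(t[0]/3+95,t[1]/3+140),.048))
```

```text
yplus_end [0.6635 0.0547 0.1201] [-1.3 -0.8 -1.9  0.3]
yminus_end [ 0.6495 -0.0257  0.1197] [-1.2 -0.6 -1.6  0.2]
standTL [0.7097 0.0413 0.056 ] [0.7256 0.0431 0.    ]
standTR [ 0.6961 -0.0376  0.056 ] [ 0.7112 -0.0406  0.    ]
standBR [ 0.6403 -0.0303  0.056 ] [ 0.6519 -0.0329  0.    ]
standBL [0.6545 0.0508 0.056 ] [0.667  0.0532 0.    ]
a [0.5895 0.3854 0.048 ]
b [0.5936 0.3161 0.048 ]
c [0.5603 0.3818 0.048 ]
d [0.5664 0.3155 0.048 ]
```

```bash
cat > mv.py <<'E'
from plant import ctrl
import numpy as np
from scipy.spatial.transform import Rotation as Ro
np.set_printoptions(precision=4,suppress=True)
def down(yaw):  # tool x at yaw, z down
    c,s=np.cos(yaw),np.sin(yaw); return np.array([[c,s,0],[s,-c,0],[0,0,-1.]])
def delta(targets):
    s=ctrl.observe(); R0=Ro.from_rotvec(s['tcp_rot']).as_matrix(); p0=s['eef_pos']
    print('t %.2f'%s['time_s'],'p',p0,'f',s['ft_force'],'w %.3f g %.1f'%(s['grip_width'],s['grip_force']))
    for p,R in targets: print(np.r_[Ro.from_matrix(R0.T@R).as_rotvec(),R0.T@(np.asarray(p)-p0)])
# board in stand
b=-.173; ex=np.array([np.cos(b),np.sin(b),0]); by=np.array([-np.sin(b),np.cos(b),0]); ez=np.array([0,0,1.])
u=-np.sin(.3)*ex+np.cos(.3)*ez; n=np.cos(.3)*ex+np.sin(.3)*ez
RB=np.column_stack([by,n,-u]); top=np.array([.6565,.0145,.122]); GB=top-.020*u+.003*u
E
python3 -c "
from mv import *
delta([(GB+.1*u,RB),(GB,RB)])"
```

```text
t 0.10 p [ 0.2356 -0.5784  0.244 ] f [-0.0466  0.0647 -0.0434] w 1.000 g 0.0
[-0.2752  0.1509 -1.0033  0.5927 -0.4033  0.0433]
[-0.2752  0.1509 -1.0033  0.6177 -0.3874  0.1388]
```

Request:
{"api": "apply_moves", "payload": {"steps": [[[-0.275,0.151,-1.003,0.593,-0.403,0.043,150],[-0.275,0.151,-1.003,0.593,-0.403,0.043,150],[-0.275,0.151,-1.003,0.593,-0.403,0.043,150],[-0.275,0.151,-1.003,0.593,-0.403,0.043,150],[-0.275,0.151,-1.003,0.593,-0.403,0.043,150],[-0.275,0.151,-1.003,0.593,-0.403,0.043,150],[-0.275,0.151,-1.003,0.593,-0.403,0.043,150],[-0.275,0.151,-1.003,0.593,-0.403,0.043,150],[-0.275,0.151,-1.003,0.593,-0.403,0.043,150],[-0.275,0.151,-1.003,0.593,-0.403,0.043,150]]]}}

```text
time_s: 0.93
eef_pos: [0.4661, -0.2307, 0.2194]
tcp_rot: [2.217, 1.866, 0.282]
ft_force: [0.6, -0.3, -0.6]
grip_width: 0.417
grip_force: 0.0
```

```bash
python3 -c "
from mv import *
delta([(GB+.1*u,RB),(GB,RB)])"
```

```text
t 0.93 p [ 0.4661 -0.2307  0.2194] f [ 0.617  -0.301  -0.5691] w 0.417 g 0.0
[0.0007 0.0004 0.0018 0.2742 0.1106 0.0529]
[0.0007 0.0004 0.0018 0.2742 0.1105 0.1529]
```

Request:
{"api": "apply_moves", "payload": {"steps": [[[0,0,0,0.26,0.105,0.05,150],[0,0,0,0.26,0.105,0.05,150],[0,0,0,0.26,0.105,0.05,150],[0,0,0,0.26,0.105,0.05,150],[0,0,0,0.26,0.105,0.05,150],[0,0,0,0.26,0.105,0.05,150],[0,0,0,0.26,0.105,0.05,150],[0,0,0,0.26,0.105,0.05,150],[0,0,0,0.26,0.105,0.05,150],[0,0,0,0.26,0.105,0.05,150]]]}}

```text
time_s: 1.77
eef_pos: [0.6235, 0.0037, 0.2021]
tcp_rot: [2.219, 1.866, 0.279]
ft_force: [-0.2, 1.1, -0.8]
grip_width: 0.412
grip_force: 0.0
```

```bash
python3 -c "
from mv import *
delta([(GB+.1*u,RB),(GB,RB)])
from g import *
t=save('top','t1.png');s=save('scene','s1.png')
a=cv2.resize(t[60:200,240:410],None,fx=3,fy=3);b=cv2.resize(s[110:250,270:370],None,fx=3,fy=3)
cv2.imwrite('pics/v1.png',cv2.hconcat([a,b])[:,:,::-1])"
```

```text
t 1.77 p [0.6235 0.0037 0.2021] f [-0.2118  1.1173 -0.817 ] w 0.412 g 0.0
[-0.001   0.0013  0.0008  0.0163  0.0056  0.0026]
[-0.001   0.0013  0.0008  0.0164  0.0057  0.1026]
```

View pics/v1.png

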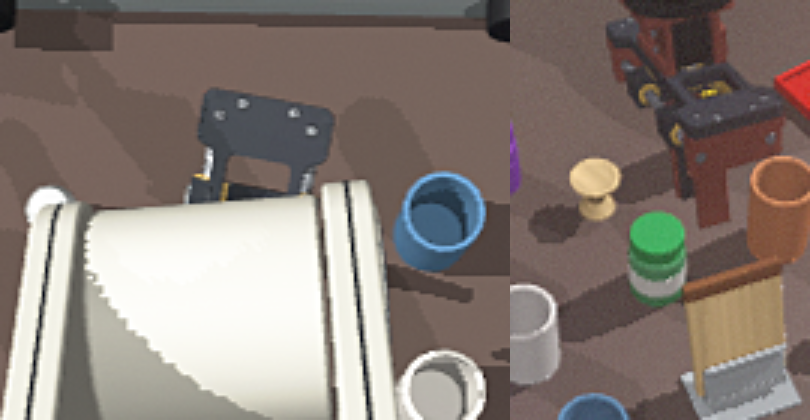

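The left half shows the gripper over the stand. The right half shows the open fingers above and a little short of the board's dark edge (around 735,275 in the crop), which matches the computed delta. Next I descend and grip.

Request:
{"api": "apply_moves", "payload": {"steps": [[[0,0,0,0.016,0.0055,0.003,150],[0,0,0,0.016,0.0055,0.03,150],[0,0,0,0.016,0.0055,0.055,150],[0,0,0,0.016,0.0055,0.08,150],[0,0,0,0.016,0.0055,0.1025,150],[0,0,0,0.016,0.0055,0.1025,150],[0,0,0,0.016,0.0055,0.1025,255],[0,0,0,0.016,0.0055,0.1025,255],[0,0,0,0.016,0.0055,0.1025,255],[0,0,0,0.016,0.0055,0.1025,255]]]}}

```text
time_s: 2.7
eef_pos: [0.6627, 0.0131, 0.1083]
tcp_rot: [2.217, 1.863, 0.284]
ft_force: [-0.0, -0.0, -0.1]
grip_width: 0.145
grip_force: 0.0
```

Request:
{"api": "apply_moves", "payload": {"steps": [[[0,0,0,0,0,0,255],[0,0,0,0,0,0,255],[0,0,0,0,0,-0.01,255],[0,0,0,0,0,-0.02,255]]]}}

```text
time_s: 3.03
eef_pos: [0.656, 0.0144, 0.1264]
tcp_rot: [2.218, 1.864, 0.281]
ft_force: [0.6, 1.0, -0.3]
grip_width: 0.105
grip_force: 30.0
```

```bash
python3 -c "
from mv import *
delta([(GB,RB),(GB+.02*u,RB)])"
```

```text
t 3.03 p [0.656  0.0144 0.1264] f [ 0.5971  0.9579 -0.3024] w 0.105 g 30.0
[ 0.0004  0.001   0.0001  0.0002 -0.0009  0.0213]
[ 0.0004  0.001   0.0001  0.0002 -0.0009  0.0013]
```

```bash
cat > tray.py <<'E'
from g import *
def fit(off,cor,coa,mat,sc,sm):
    L=[((115,105,14),cor[0]),((115,-105,14),cor[1]),((-115,-105,14),cor[2]),((-115,105,14),cor[3]),((-45,50,6),coa),((-45,-50,6),mat)]
    def W(q,p): c,s=np.cos(q[2]),np.sin(q[2]); x,y,z=np.array(p)/1e3; return [q[0]+c*x-s*y,q[1]+s*x+c*y,z]
    f=lambda q:np.concatenate([proj('top',W(q,p))-(np.array(x)/3+off) for p,x in L]+[proj('scene',W(q,L[4][0]))-sc,proj('scene',W(q,L[5][0]))-sm])
    r=least_squares(f,[.5,.3 if off[0]<200 else -.3,0],loss='soft_l1'); return r.x,r.fun,lambda p:np.array(W(r.x,p))
red=fit((95,140),[(26,87),(330,73),(336,400),(33,416)],(111,311),(257,303),(411,131),(386,144))
blue=fit((412,140),[(60,31),(350,78),(310,396),(19,346)],(105,262),(244,286),(216,231),(176,243.5))
E
python3 -c "
from tray import *
from mv import *
for r in (red,blue): print(r[0],r[1].round(1)); print(r[2]((-45,50,6)),r[2]((-45,-50,6)),r[2]((70,0,6)))
s=red[2]((70,0,6)); Rt=down(np.pi/2+red[0][2])
delta([(s+[0,0,.0935+.08],Rt)])
"
```

```text
[0.5056 0.3464 0.0603] [ 0.1 -0.8 -0.4 -0.9  0.1  0.1 -2.4  0.5  0.2 -0.3  0.1 -0.2 -2.6 -0.3
 -2.2 -0.6]
[0.4577 0.3936 0.006 ] [0.4637 0.2938 0.006 ] [0.5755 0.3506 0.006 ]
[ 0.533  -0.3221 -0.159 ] [ 0.3 -1.  -0.4 -0.3  0.5  0.4 -1.2  0.4 -0.6 -0.1 -0.7 -0.3 -1.8 -0.2
 -1.8 -0. ]
[ 0.4965 -0.2656  0.006 ] [ 0.4806 -0.3644  0.006 ] [ 0.6021 -0.3332  0.006 ]
t 3.03 p [0.656  0.0144 0.1264] f [ 0.5971  0.9579 -0.3024] w 0.105 g 30.0
[ 0.2989  0.036  -0.2315  0.3172 -0.1153 -0.0917]
```

Request:
{"api": "apply_moves", "payload": {"steps": [[[0,0,0,0,0,-0.03,255],[0,0,0,0,0,-0.06,255],[0,0,0,0,0,-0.09,255],[0,0,0,0,0,-0.12,255],[0,0,0,0,0,-0.12,255]]]}}

```text
time_s: 3.45
eef_pos: [0.6229, 0.0211, 0.2475]
tcp_rot: [2.213, 1.86, 0.292]
ft_force: [1.4, -0.4, 0.1]
grip_width: 0.108
grip_force: 30.0
```

```bash
python3 -c "
from tray import *
from mv import *
s=red[2]((70,0,6)); Rt=down(np.pi/2+red[0][2])
delta([(s+[0,0,.0935+.08],Rt)])
"
```

```text
t 3.45 p [0.6229 0.0211 0.2475] f [ 1.3792 -0.3659  0.0709] w 0.108 g 30.0
[ 0.3088  0.0348 -0.2314  0.3164 -0.1193  0.0336]
```

Request:
{"api": "apply_moves", "payload": {"steps": [[[0.309,0.035,-0.231,0.316,-0.119,0.034,255],[0.309,0.035,-0.231,0.316,-0.119,0.034,255],[0.309,0.035,-0.231,0.316,-0.119,0.034,255],[0.309,0.035,-0.231,0.316,-0.119,0.034,255],[0.309,0.035,-0.231,0.316,-0.119,0.034,255],[0.309,0.035,-0.231,0.316,-0.119,0.034,255],[0.309,0.035,-0.231,0.316,-0.119,0.034,255],[0.309,0.035,-0.231,0.316,-0.119,0.034,255],[0.309,0.035,-0.231,0.316,-0.119,0.034,255],[0.309,0.035,-0.231,0.316,-0.119,0.034,255]]]}}

```text
time_s: 4.28
eef_pos: [0.5724, 0.352, 0.1714]
tcp_rot: [-2.145, -2.285, 0.012]
ft_force: [-0.1, 0.4, -1.0]
grip_width: 0.099
grip_force: 30.0
```

Request:
{"api": "apply_moves", "payload": {"steps": [[[0,0,0,0,0,0,255],[0,0,0,0,0,0,255]]]}}

```text
time_s: 4.45
eef_pos: [0.5741, 0.3482, 0.1726]
tcp_rot: [-2.151, -2.281, 0.011]
ft_force: [0.5, 0.2, -1.0]
grip_width: 0.1
grip_force: 30.0
```

```bash
python3 -c "
from tray import *
from mv import *
s=red[2]((70,0,6)); Rt=down(np.pi/2+red[0][2])
delta([(s+[0,0,.0935+.08],Rt)])
t=save('top','t2.png');s=save('scene','s2.png')
a=cv2.resize(t[140:290,95:235],None,fx=3,fy=3);b=cv2.resize(s[60:210,350:470],None,fx=3,fy=3)
cv2.imwrite('pics/v2.png',cv2.hconcat([a,b])[:,:,::-1])"
```

```text
t 4.45 p [0.5741 0.3482 0.1726] f [ 0.5071  0.2488 -1.0132] w 0.100 g 30.0
[-0.0097  0.0001 -0.0017  0.0023  0.0015 -0.0069]
```

View pics/v2.png

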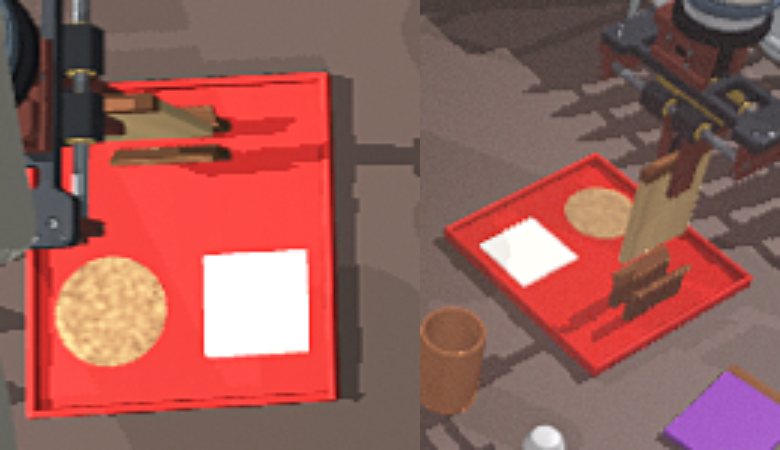

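The left half shows the board partly hidden above the slot. The right half shows the board upright, with bottom corners at about (620,262) and (693,230) in the crop. I'll check those against the prediction.

```bash
python3 -c "
from tray import *
o=np.array([350-140,60])
for y in(40,-40):
  x=red[2]((70,y,6))-[.0014,.0024,0]; x[2]=.079; print(3*(proj('scene',x)+[2.4,.4]-[350,60])+[420,0], 3*(proj('top',x)+[0,.3]-[95,140]))
"
```

```text
[687.30600702 228.61276459] [ 85.18392975 133.56838494]
[624.59726811 262.62441103] [209.44407109 127.53154304]
```

Request:
{"api": "apply_moves", "payload": {"steps": [[[-0.01,0,-0.002,0.002,0.0015,0.0,255],[-0.01,0,-0.002,0.002,0.0015,0.015,255],[-0.01,0,-0.002,0.002,0.0015,0.028,255],[-0.01,0,-0.002,0.002,0.0015,0.036,255],[-0.01,0,-0.002,0.002,0.0015,0.044,255],[-0.01,0,-0.002,0.002,0.0015,0.052,255],[-0.01,0,-0.002,0.002,0.0015,0.058,255],[-0.01,0,-0.002,0.002,0.0015,0.064,255],[-0.01,0,-0.002,0.002,0.0015,0.068,255],[-0.01,0,-0.002,0.002,0.0015,0.068,255]]]}}

```text
time_s: 5.38
eef_pos: [0.5746, 0.3516, 0.1033]
tcp_rot: [2.152, 2.289, 0.0]
ft_force: [2.2, -1.1, -2.1]
grip_width: 0.103
grip_force: 30.0
```

Request:
{"api": "apply_moves", "payload": {"steps": [[[0,0,0,0,0,0.002,255],[0,0,0,0,0,0.004,255],[0,0,0,0,0,0.004,255]]]}}

```text
time_s: 5.63
eef_pos: [0.5746, 0.3517, 0.1001]
tcp_rot: [2.152, 2.289, 0.001]
ft_force: [2.1, 0.0, -1.2]
grip_width: 0.099
grip_force: 30.0
```

Request:
{"api": "apply_moves", "payload": {"steps": [[[0,0,0,0,0,0.002,255],[0,0,0,0,0,0.004,255],[0,0,0,0,0,0.004,255]]]}}

```text
time_s: 5.88
eef_pos: [0.5749, 0.352, 0.0998]
tcp_rot: [2.152, 2.289, 0.002]
ft_force: [-5.3, -3.9, 23.3]
grip_width: 0.102
grip_force: 30.0
```

Contact is at the expected height, so the board is fully home. Release and retreat.

Request:
{"api": "apply_moves", "payload": {"steps": [[[0,0,0,0,0,-0.003,255],[0,0,0,0,0,-0.003,120],[0,0,0,0,0,-0.003,120],[0,0,0,0,0,-0.003,120],[0,0,0,0,0,-0.003,120],[0,0,0,0,0,-0.033,120],[0,0,0,0,0,-0.07,120],[0,0,0,0,0,-0.11,60],[0,0,0,0,0,-0.11,0]]]}}

```text
time_s: 6.63
eef_pos: [0.578, 0.3538, 0.2141]
tcp_rot: [2.15, 2.286, 0.018]
ft_force: [1.5, 1.2, 0.1]
grip_width: 0.638
grip_force: 0.0
```

```bash
cat >> mv.py <<'E'
Y=np.pi/2
OBJ=dict(blue=(.691,-.130),white=(.568,-.129),green=(.556,.0055),yellow=(.443,.124))
def pick(n): delta([([*OBJ[n],.18],down(Y)),([*OBJ[n],.048],down(Y))])
E
python3 -c "
from mv import *
pick('green')"
```

```text
t 6.63 p [0.578  0.3538 0.2141] f [1.5033 1.2132 0.0576] w 0.638 g 0.0
[ 0.0103 -0.0059  0.0614 -0.3465 -0.0437  0.0317]
[ 0.0103 -0.0059  0.0614 -0.3472 -0.0451  0.1637]
```

Request:
{"api": "apply_moves", "payload": {"steps": [[[0,0,0.06,-0.347,-0.044,0.03,0],[0,0,0.06,-0.347,-0.044,0.03,0],[0,0,0.06,-0.347,-0.044,0.03,0],[0,0,0.06,-0.347,-0.044,0.03,0],[0,0,0.06,-0.347,-0.044,0.03,0],[0,0,0.06,-0.347,-0.044,0.03,0],[0,0,0.06,-0.347,-0.044,0.03,0],[0,0,0.06,-0.347,-0.044,0.03,0],[0,0,0.06,-0.347,-0.044,0.03,0],[0,0,0.06,-0.347,-0.044,0.03,0]]]}}

```text
time_s: 7.47
eef_pos: [0.5511, -0.0009, 0.1754]
tcp_rot: [-2.224, -2.218, 0.002]
ft_force: [-0.2, -0.5, 0.5]
grip_width: 1.002
grip_force: 0.0
```

Request:
{"api": "apply_moves", "payload": {"steps": [[[0,0,0,0,0,0,0],[0,0,0,0,0,0,0]]]}}

```text
time_s: 7.63
eef_pos: [0.5521, 0.0033, 0.176]
tcp_rot: [-2.22, -2.223, -0.001]
ft_force: [-0.0, 0.9, -0.3]
grip_width: 0.999
grip_force: 0.0
```

```bash
sed -i 's/\],.048\]/],.038 if n in ("green","yellow") else .045]/; s/\*OBJ\[n\],.048/*OBJ[n],.038 if n in ("green","yellow") else .045/' mv.py; python3 -c "
from mv import *
from g import *
pick('green')
t=save('top','t3.png');s=save('scene','s3.png')
a=cv2.resize(t[100:290,95:340],None,fx=2,fy=2);b=cv2.resize(s[50:240,300:450],None,fx=2,fy=2)
cv2.imwrite('pics/v3.png',cv2.hconcat([a,b])[:,:,::-1])"
```

```text
t 7.63 p [0.5521 0.0033 0.176 ] f [-0.0059  0.9226 -0.3037] w 0.999 g 0.0
[ 0.0001 -0.0005  0.0014  0.0022  0.004  -0.004 ]
[ 0.0001 -0.0005  0.0014  0.0021  0.0039  0.138 ]
```

View pics/v3.png

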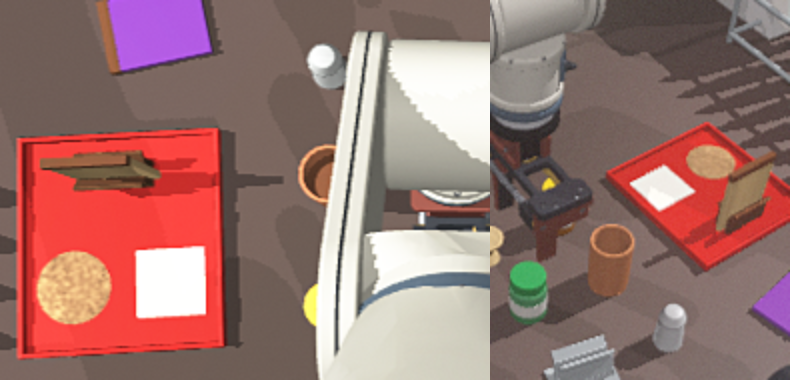

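The board stands upright in the red slot (top crop about 100,165; scene crop about 745,190). The gripper is over the green jar.

Request:
{"api": "apply_moves", "payload": {"steps": [[[0,0,0,0.002,0.004,0.0,0],[0,0,0,0.002,0.004,0.035,0],[0,0,0,0.002,0.004,0.07,0],[0,0,0,0.002,0.004,0.1,0],[0,0,0,0.002,0.004,0.125,0],[0,0,0,0.002,0.004,0.138,0],[0,0,0,0.002,0.004,0.138,0],[0,0,0,0.002,0.004,0.138,255],[0,0,0,0.002,0.004,0.138,255],[0,0,0,0.002,0.004,0.138,255]]]}}

```text
time_s: 8.57
eef_pos: [0.5572, 0.0048, 0.0398]
tcp_rot: [2.218, 2.222, 0.004]
ft_force: [-0.6, -0.7, 0.3]
grip_width: 0.807
grip_force: 0.0
```

Request:
{"api": "apply_moves", "payload": {"steps": [[[0,0,0,0,0,0,255],[0,0,0,0,0,0,255],[0,0,0,0,0,0,255],[0,0,0,0,0,-0.015,255],[0,0,0,0,0,-0.05,255],[0,0,0,0,0,-0.09,255],[0,0,0,0,0,-0.12,255],[0,0,0,0,0,-0.12,255]]]}}

```text
time_s: 9.23
eef_pos: [0.5594, 0.0045, 0.1642]
tcp_rot: [2.215, 2.218, 0.011]
ft_force: [1.9, -0.4, -1.4]
grip_width: 0.568
grip_force: 30.0
```

```bash
cat >> mv.py <<'E'
import tray
def place(tr,what,zc,zg,yaw=None):
    r=getattr(tray,tr); p=r[2]((-45,50 if what=='cup' else -50,6)); R=down(Y+r[0][2])
    delta([([p[0],p[1],zc],R),([p[0],p[1],zg+.006],R)])
E
python3 -c "
from mv import *
place('red','jar',.16,.038)"
```

```text
t 9.23 p [0.5594 0.0045 0.1642] f [ 1.9352 -0.3951 -1.419 ] w 0.568 g 30.0
[ 0.0101  0.0002 -0.059   0.2894 -0.0953  0.0032]
[ 0.0101  0.0002 -0.059   0.2894 -0.0965  0.1192]
```

Request:
{"api": "apply_moves", "payload": {"steps": [[[0.01,0,-0.059,0.029,-0.01,0,255],[0.01,0,-0.059,0.066,-0.021,0,255],[0.01,0,-0.059,0.104,-0.034,0,255],[0.01,0,-0.059,0.142,-0.046,0,255],[0.01,0,-0.059,0.18,-0.059,0,255],[0.01,0,-0.059,0.217,-0.071,0,255],[0.01,0,-0.059,0.25,-0.082,0.003,255],[0.01,0,-0.059,0.275,-0.091,0.003,255],[0.01,0,-0.059,0.289,-0.095,0.003,255],[0.01,0,-0.059,0.289,-0.095,0.003,255]]]}}

```text
time_s: 10.07
eef_pos: [0.4591, 0.2958, 0.1544]
tcp_rot: [-2.144, -2.285, 0.011]
ft_force: [-0.4, -0.2, -2.4]
grip_width: 0.568
grip_force: 30.0
```

```bash
python3 -c "
from mv import *
place('red','jar',.16,.038)"
```

```text
t 10.07 p [0.4591 0.2958 0.1544] f [-0.3768 -0.2164 -2.3555] w 0.568 g 30.0
[-0.0106 -0.0006  0.0034 -0.0023  0.0044 -0.0056]
[-0.0106 -0.0006  0.0034 -0.0024  0.0056  0.1104]
```

Request:
{"api": "apply_moves", "payload": {"steps": [[[-0.011,0,0.003,-0.002,0.005,0.02,255],[-0.011,0,0.003,-0.002,0.005,0.05,255],[-0.011,0,0.003,-0.002,0.005,0.08,255],[-0.011,0,0.003,-0.002,0.005,0.098,255],[-0.011,0,0.003,-0.002,0.005,0.104,255],[-0.011,0,0.003,-0.002,0.005,0.107,255],[-0.011,0,0.003,-0.002,0.005,0.108,255],[-0.011,0,0.003,-0.002,0.005,0.109,255],[-0.011,0,0.003,-0.002,0.005,0.109,255],[-0.011,0,0.003,-0.002,0.005,0.109,255]]]}}

```text
time_s: 10.9
eef_pos: [0.4652, 0.2921, 0.0472]
tcp_rot: [2.156, 2.284, 0.005]
ft_force: [-0.3, 0.0, -0.7]
grip_width: 0.566
grip_force: 30.0
```

Request:
{"api": "apply_moves", "payload": {"steps": [[[0,0,0,0,0,0.001,255],[0,0,0,0,0,0.002,255],[0,0,0,0,0,0.003,255],[0,0,0,0,0,0.003,255],[0,0,0,0,0,0.003,255]]]}}

```text
time_s: 11.32
eef_pos: [0.465, 0.2921, 0.0451]
tcp_rot: [2.156, 2.284, 0.004]
ft_force: [-3.3, -3.2, 17.7]
grip_width: 0.565
grip_force: 30.0
```

Request:
{"api": "apply_moves", "payload": {"steps": [[[0,0,0,0,0,-0.0015,255],[0,0,0,0,0,-0.0015,0],[0,0,0,0,0,-0.0015,0],[0,0,0,0,0,-0.0015,0],[0,0,0,0,0,-0.0015,0],[0,0,0,0,0,-0.03,0],[0,0,0,0,0,-0.07,0],[0,0,0,0,0,-0.11,0],[0,0,0,0,0,-0.13,0],[0,0,0,0,0,-0.13,0]]]}}

```text
time_s: 12.15
eef_pos: [0.4669, 0.2932, 0.1779]
tcp_rot: [2.155, 2.282, 0.015]
ft_force: [0.2, -0.4, 1.3]
grip_width: 0.998
grip_force: 0.0
```

```bash
python3 -c "
from mv import *
pick('blue')"
```

```text
t 12.15 p [0.4669 0.2932 0.1779] f [ 0.1983 -0.4033  1.3264] w 0.998 g 0.0
[ 0.0085 -0.0047  0.0575 -0.4354  0.1995 -0.0023]
[ 0.0085 -0.0047  0.0575 -0.436   0.1983  0.1327]
```

Request:
{"api": "apply_moves", "payload": {"steps": [[[0.008,-0.005,0.058,-0.435,0.2,-0.002,0],[0.008,-0.005,0.058,-0.435,0.2,-0.002,0],[0.008,-0.005,0.058,-0.435,0.2,-0.002,0],[0.008,-0.005,0.058,-0.435,0.2,-0.002,0],[0.008,-0.005,0.058,-0.435,0.2,-0.002,0],[0.008,-0.005,0.058,-0.435,0.2,-0.002,0],[0.008,-0.005,0.058,-0.435,0.2,-0.002,0],[0.008,-0.005,0.058,-0.435,0.2,-0.002,0],[0.008,-0.005,0.058,-0.435,0.2,-0.002,0],[0.008,-0.005,0.058,-0.435,0.2,-0.002,0]]]}}

```text
time_s: 12.98
eef_pos: [0.6598, -0.0783, 0.1733]
tcp_rot: [-2.22, -2.218, 0.015]
ft_force: [-0.1, 0.1, 0.3]
grip_width: 1.003
grip_force: 0.0
```

```bash
python3 -c "
from mv import *
pick('blue')"
```

```text
t 12.98 p [ 0.6598 -0.0783  0.1733] f [-0.1186  0.1003  0.3126] w 1.003 g 0.0
[-0.0087  0.0044 -0.0008 -0.0517  0.0312 -0.0067]
[-0.0087  0.0044 -0.0008 -0.0511  0.0323  0.1283]
```

Request:
{"api": "apply_moves", "payload": {"steps": [[[-0.008,0.004,0,-0.048,0.029,-0.003,0],[-0.008,0.004,0,-0.048,0.029,-0.003,0],[-0.008,0.004,0,-0.048,0.029,0.02,0],[-0.008,0.004,0,-0.048,0.029,0.02,0]]]}}

```text
time_s: 13.32
eef_pos: [0.6863, -0.125, 0.1501]
tcp_rot: [-2.221, -2.216, 0.005]
ft_force: [-0.9, 0.1, -1.0]
grip_width: 1.002
grip_force: 0.0
```

```bash
python3 -c "
from mv import *
pick('blue')"
```

```text
t 13.32 p [ 0.6863 -0.125   0.1501] f [-0.8717  0.072  -1.0466] w 1.002 g 0.0
[-0.0052 -0.0007 -0.0025 -0.005   0.0045 -0.0299]
[-0.0052 -0.0007 -0.0025 -0.0051  0.0052  0.1051]
```

Request:
{"api": "apply_moves", "payload": {"steps": [[[-0.005,0,-0.002,-0.005,0.005,0.0,0],[-0.005,0,-0.002,-0.005,0.005,0.035,0],[-0.005,0,-0.002,-0.005,0.005,0.07,0],[-0.005,0,-0.002,-0.005,0.005,0.095,0],[-0.005,0,-0.002,-0.005,0.005,0.105,0],[-0.005,0,-0.002,-0.005,0.005,0.105,0],[-0.005,0,-0.002,-0.005,0.005,0.105,255],[-0.005,0,-0.002,-0.005,0.005,0.105,255],[-0.005,0,-0.002,-0.005,0.005,0.105,255],[-0.005,0,-0.002,-0.005,0.005,0.105,255]]]}}

```text
time_s: 14.15
eef_pos: [0.695, -0.1296, 0.0519]
tcp_rot: [2.214, 2.218, 0.009]
ft_force: [-2.0, 0.5, 1.8]
grip_width: 0.733
grip_force: 1.0
```

Request:
{"api": "apply_moves", "payload": {"steps": [[[0,0,0,0,0,0,255],[0,0,0,0,0,0,255],[0,0,0,0,0,-0.015,255],[0,0,0,0,0,-0.05,255],[0,0,0,0,0,-0.09,255],[0,0,0,0,0,-0.12,255],[0,0,0,0,0,-0.12,255]]]}}

```text
time_s: 14.73
eef_pos: [0.6973, -0.1302, 0.1787]
tcp_rot: [2.209, 2.212, 0.017]
ft_force: [2.1, -0.5, -1.4]
grip_width: 0.625
grip_force: 30.0
```

```bash
python3 -c "
from mv import *
place('red','cup',.18,.045)"
```

```text
t 14.73 p [ 0.6973 -0.1302  0.1787] f [ 2.1031 -0.5206 -1.3515] w 0.625 g 30.0
[ 0.0185  0.0037 -0.0589  0.5241 -0.2388 -0.0074]
[ 0.0185  0.0037 -0.0589  0.5245 -0.2412  0.1216]
```

Request:
{"api": "apply_moves", "payload": {"steps": [[[0.018,0.004,-0.059,0.015,-0.007,-0.004,255],[0.018,0.004,-0.059,0.045,-0.02,-0.004,255],[0.018,0.004,-0.059,0.08,-0.036,-0.004,255],[0.018,0.004,-0.059,0.116,-0.053,-0.004,255],[0.018,0.004,-0.059,0.152,-0.069,-0.004,255],[0.018,0.004,-0.059,0.188,-0.086,-0.004,255],[0.018,0.004,-0.059,0.224,-0.102,-0.004,255],[0.018,0.004,-0.059,0.26,-0.118,-0.004,255],[0.018,0.004,-0.059,0.296,-0.135,-0.004,255],[0.018,0.004,-0.059,0.332,-0.151,-0.004,255]]]}}

```text
time_s: 15.57
eef_pos: [0.5403, 0.2039, 0.173]
tcp_rot: [-2.146, -2.28, 0.009]
ft_force: [0.7, 1.0, -1.7]
grip_width: 0.625
grip_force: 30.0
```

Request:
{"api": "apply_moves", "payload": {"steps": [[[0,0,0,0.036,-0.016,0,255],[0,0,0,0.072,-0.032,0,255],[0,0,0,0.108,-0.048,0,255],[0,0,0,0.14,-0.062,0,255],[0,0,0,0.165,-0.072,0,255],[0,0,0,0.18,-0.078,0,255],[0,0,0,0.186,-0.08,0,255],[0,0,0,0.186,-0.08,0,255],[0,0,0,0.186,-0.08,0,255]]]}}

```text
time_s: 16.32
eef_pos: [0.4506, 0.3827, 0.1743]
tcp_rot: [-2.146, -2.281, 0.01]
ft_force: [1.0, -0.0, -1.1]
grip_width: 0.622
grip_force: 30.0
```

```bash
python3 -c "
from mv import *
place('red','cup',.18,.045)"
```

```text
t 16.32 p [0.4506 0.3827 0.1743] f [ 0.9658 -0.0182 -1.1012] w 0.622 g 30.0
[-0.0117 -0.003   0.0007  0.0104  0.0077 -0.0057]
[-0.0117 -0.003   0.0007  0.01    0.0092  0.1232]
```

Request:
{"api": "apply_moves", "payload": {"steps": [[[-0.012,-0.003,0,0.01,0.009,0.02,255],[-0.012,-0.003,0,0.01,0.009,0.05,255],[-0.012,-0.003,0,0.01,0.009,0.08,255],[-0.012,-0.003,0,0.01,0.009,0.1,255],[-0.012,-0.003,0,0.01,0.009,0.108,255],[-0.012,-0.003,0,0.01,0.009,0.11,255],[-0.012,-0.003,0,0.01,0.009,0.11,255],[-0.012,-0.003,0,0.01,0.009,0.112,255],[-0.012,-0.003,0,0.01,0.009,0.114,255],[-0.012,-0.003,0,0.01,0.009,0.114,255]]]}}

```text
time_s: 17.15
eef_pos: [0.4581, 0.3944, 0.0612]
tcp_rot: [2.153, 2.287, 0.003]
ft_force: [0.7, -0.4, -1.7]
grip_width: 0.625
grip_force: 30.0
```

```bash
python3 -c "
from mv import *
place('red','cup',.18,.045)"
```

```text
t 17.15 p [0.4581 0.3944 0.0612] f [ 0.6615 -0.3767 -1.6548] w 0.625 g 30.0
[ 0.0017 -0.0015  0.     -0.0006 -0.0002 -0.1188]
[ 0.0017 -0.0015  0.     -0.0008 -0.0004  0.0102]
```

Request:
{"api": "apply_moves", "payload": {"steps": [[[0,0,0,0,0,0.001,255],[0,0,0,0,0,0.002,255],[0,0,0,0,0,0.003,255],[0,0,0,0,0,0.004,255],[0,0,0,0,0,0.004,255]]]}}

```text
time_s: 17.57
eef_pos: [0.4576, 0.3944, 0.0571]
tcp_rot: [-2.153, -2.288, -0.002]
ft_force: [-1.6, -1.6, 7.1]
grip_width: 0.621
grip_force: 30.0
```

Request:
{"api": "apply_moves", "payload": {"steps": [[[0,0,0,0,0,0.0005,255],[0,0,0,0,0,0,0],[0,0,0,0,0,0,0],[0,0,0,0,0,0,0],[0,0,0,0,0,0,0],[0,0,0,0,0,-0.03,0],[0,0,0,0,0,-0.07,0],[0,0,0,0,0,-0.11,0],[0,0,0,0,0,-0.12,0],[0,0,0,0,0,-0.12,0]]]}}

```text
time_s: 18.4
eef_pos: [0.4593, 0.3955, 0.1799]
tcp_rot: [2.153, 2.287, 0.012]
ft_force: [0.9, -0.8, 0.4]
grip_width: 0.997
grip_force: 0.0
```

```bash
python3 -c "
from mv import *
pick('yellow')"
```

```text
t 18.40 p [0.4593 0.3955 0.1799] f [ 0.9182 -0.7694  0.4154] w 0.997 g 0.0
[ 0.0058 -0.0048  0.0604 -0.27   -0.0326 -0.0015]
[ 0.0058 -0.0048  0.0604 -0.2707 -0.0335  0.1405]
```

Request:
{"api": "apply_moves", "payload": {"steps": [[[0.006,-0.005,0.06,-0.27,-0.033,0,0],[0.006,-0.005,0.06,-0.27,-0.033,0,0],[0.006,-0.005,0.06,-0.27,-0.033,0,0],[0.006,-0.005,0.06,-0.27,-0.033,0,0],[0.006,-0.005,0.06,-0.27,-0.033,0,0],[0.006,-0.005,0.06,-0.27,-0.033,0,0],[0.006,-0.005,0.06,-0.27,-0.033,0,0],[0.006,-0.005,0.06,-0.27,-0.033,0,0],[0.006,-0.005,0.06,-0.27,-0.033,0,0],[0.006,-0.005,0.06,-0.27,-0.033,0,0]]]}}

```text
time_s: 19.23
eef_pos: [0.4406, 0.1227, 0.1752]
tcp_rot: [-2.22, -2.22, 0.013]
ft_force: [-0.6, -0.3, 0.5]
grip_width: 1.0
grip_force: 0.0
```

```bash
python3 -c "
from mv import *
pick('yellow')"
```

```text
t 19.23 p [0.4406 0.1227 0.1752] f [-0.5549 -0.2846  0.4967] w 1.000 g 0.0
[-0.0069  0.0048 -0.0001  0.0013  0.0024 -0.0048]
[-0.0069  0.0048 -0.0001  0.002   0.0034  0.1372]
```

Request:
{"api": "apply_moves", "payload": {"steps": [[[-0.007,0.005,0,0.002,0.003,0.02,0],[-0.007,0.005,0,0.002,0.003,0.06,0],[-0.007,0.005,0,0.002,0.003,0.1,0],[-0.007,0.005,0,0.002,0.003,0.125,0],[-0.007,0.005,0,0.002,0.003,0.137,0],[-0.007,0.005,0,0.002,0.003,0.137,0],[-0.007,0.005,0,0.002,0.003,0.137,255],[-0.007,0.005,0,0.002,0.003,0.137,255],[-0.007,0.005,0,0.002,0.003,0.137,255],[-0.007,0.005,0,0.002,0.003,0.137,255]]]}}

```text
time_s: 20.07
eef_pos: [0.4439, 0.1243, 0.0402]
tcp_rot: [2.219, 2.221, 0.005]
ft_force: [0.2, 1.1, 0.2]
grip_width: 0.738
grip_force: 0.0
```

Request:
{"api": "apply_moves", "payload": {"steps": [[[0,0,0,0,0,0,255],[0,0,0,0,0,0,255],[0,0,0,0,0,0,255]]]}}

```text
time_s: 20.32
eef_pos: [0.4433, 0.1239, 0.0397]
tcp_rot: [2.22, 2.221, 0.003]
ft_force: [-1.2, -0.4, 7.5]
grip_width: 0.559
grip_force: 30.0
```

Request:
{"api": "apply_moves", "payload": {"steps": [[[0,0,0,0,0,-0.015,255],[0,0,0,0,0,-0.05,255],[0,0,0,0,0,-0.09,255],[0,0,0,0,0,-0.12,255],[0,0,0,0,0,-0.13,255],[0,0,0,0,0,-0.13,255],[0,0,0,0,0,-0.13,255]]]}}

```text
time_s: 20.9
eef_pos: [0.4426, 0.1237, 0.1687]
tcp_rot: [2.22, 2.221, 0.002]
ft_force: [-0.1, -0.2, -3.4]
grip_width: 0.559
grip_force: 30.0
```

```bash
python3 -c "
from mv import *
place('blue','jar',.17,.038)"
```

```text
t 20.90 p [0.4426 0.1237 0.1687] f [-0.0524 -0.2403 -3.433 ] w 0.559 g 30.0
[ 0.0017 -0.0005  0.1594 -0.4881  0.0379 -0.0014]
[ 0.0017 -0.0005  0.1594 -0.4881  0.0376  0.1246]
```

Request:
{"api": "apply_moves", "payload": {"steps": [[[0,0,0.159,-0.015,0.001,0,255],[0,0,0.159,-0.045,0.003,0,255],[0,0,0.159,-0.082,0.006,0,255],[0,0,0.159,-0.12,0.009,0,255],[0,0,0.159,-0.158,0.012,0,255],[0,0,0.159,-0.196,0.015,0,255],[0,0,0.159,-0.234,0.018,0,255],[0,0,0.159,-0.272,0.021,0,255],[0,0,0.159,-0.31,0.024,0,255],[0,0,0.159,-0.345,0.027,0,255]]]}}

```text
time_s: 21.73
eef_pos: [0.4684, -0.2228, 0.1662]
tcp_rot: [-2.388, -2.036, 0.001]
ft_force: [1.3, 1.0, -2.0]
grip_width: 0.56
grip_force: 30.0
```

```bash
python3 -c "
from mv import *
place('blue','jar',.17,.038)"
```

```text
t 21.73 p [ 0.4684 -0.2228  0.1662] f [ 1.2655  0.9513 -1.9563] w 0.560 g 30.0
[-0.003  -0.0019 -0.0002 -0.1379  0.0345 -0.0042]
[-0.003  -0.0019 -0.0002 -0.1381  0.0349  0.1218]
```

Request:
{"api": "apply_moves", "payload": {"steps": [[[0,0,0,-0.037,0.009,0,255],[0,0,0,-0.073,0.018,0,255],[0,0,0,-0.103,0.026,0,255],[0,0,0,-0.125,0.031,0,255],[0,0,0,-0.136,0.034,0,255],[0,0,0,-0.136,0.034,0.03,255],[0,0,0,-0.136,0.034,0.065,255],[0,0,0,-0.136,0.034,0.095,255],[0,0,0,-0.136,0.034,0.11,255],[0,0,0,-0.136,0.034,0.11,255]]]}}

```text
time_s: 22.57
eef_pos: [0.4789, -0.3574, 0.0532]
tcp_rot: [-2.383, -2.033, 0.001]
ft_force: [-0.5, -0.8, -2.4]
grip_width: 0.557
grip_force: 30.0
```

```bash
python3 -c "
from mv import *
place('blue','jar',.17,.038)"
```

```text
t 22.57 p [ 0.4789 -0.3574  0.0532] f [-0.504  -0.8442 -2.3683] w 0.557 g 30.0
[-0.008  -0.0058  0.0008 -0.0059  0.0019 -0.1169]
[-0.008  -0.0058  0.0008 -0.0066  0.0029  0.0091]
```

Request:
{"api": "apply_moves", "payload": {"steps": [[[-0.004,-0.003,0,-0.006,0.002,0.0,255],[-0.004,-0.003,0,-0.006,0.002,0.003,255],[-0.004,-0.003,0,-0.006,0.002,0.005,255],[-0.004,-0.003,0,-0.006,0.002,0.006,255],[-0.004,-0.003,0,-0.006,0.002,0.007,255],[-0.004,-0.003,0,-0.006,0.002,0.007,255],[-0.004,-0.003,0,-0.006,0.002,0.007,255]]]}}

```text
time_s: 23.15
eef_pos: [0.4835, -0.3671, 0.0525]
tcp_rot: [2.386, 2.034, 0.003]
ft_force: [-0.0, -0.2, -2.4]
grip_width: 0.56
grip_force: 30.0
```

Request:
{"api": "apply_moves", "payload": {"steps": [[[0,0,0,0.002,-0.003,0.002,255],[0,0,0,0.002,-0.003,0.004,255],[0,0,0,0.002,-0.003,0.005,255],[0,0,0,0.002,-0.003,0.006,255],[0,0,0,0.002,-0.003,0.007,255],[0,0,0,0.002,-0.003,0.007,255]]]}}

```text
time_s: 23.65
eef_pos: [0.4806, -0.3646, 0.0458]
tcp_rot: [2.386, 2.035, 0.002]
ft_force: [-2.1, 1.7, 7.9]
grip_width: 0.561
grip_force: 30.0
```

Contact felt at the right height. Release, and on to the white cup.

Request:
{"api": "apply_moves", "payload": {"steps": [[[0,0,0,0,0,0.0005,255],[0,0,0,0,0,0,0],[0,0,0,0,0,0,0],[0,0,0,0,0,0,0],[0,0,0,0,0,0,0],[0,0,0,0,0,-0.03,0],[0,0,0,0,0,-0.07,0],[0,0,0,0,0,-0.11,0],[0,0,0,0,0,-0.13,0],[0,0,0,0,0,-0.13,0]]]}}

```text
time_s: 24.48
eef_pos: [0.4826, -0.3661, 0.1802]
tcp_rot: [2.379, 2.029, 0.005]
ft_force: [-0.0, -0.5, -0.5]
grip_width: 1.002
grip_force: 0.0
```

```bash
python3 -c "
from mv import *
pick('white')"
```

```text
t 24.48 p [ 0.4826 -0.3661  0.1802] f [-0.0259 -0.4821 -0.4525] w 1.002 g 0.0
[ 0.0126  0.0078 -0.1585  0.2476  0.047  -0.0008]
[ 0.0126  0.0078 -0.1585  0.2485  0.0452  0.1342]
```

Request:
{"api": "apply_moves", "payload": {"steps": [[[0.006,0.004,-0.158,0.248,0.046,0.01,0],[0.006,0.004,-0.158,0.248,0.046,0.01,0],[0.006,0.004,-0.158,0.248,0.046,0.01,0],[0.006,0.004,-0.158,0.248,0.046,0.01,0],[0.006,0.004,-0.158,0.248,0.046,0.01,0],[0.006,0.004,-0.158,0.248,0.046,0.01,0],[0.006,0.004,-0.158,0.248,0.046,0.01,0],[0.006,0.004,-0.158,0.248,0.046,0.01,0],[0.006,0.004,-0.158,0.248,0.046,0.01,0],[0.006,0.004,-0.158,0.248,0.046,0.01,0]]]}}

```text
time_s: 25.32
eef_pos: [0.5641, -0.1277, 0.1641]
tcp_rot: [-2.222, -2.218, 0.001]
ft_force: [-0.1, -0.6, 0.7]
grip_width: 1.0
grip_force: 0.0
```

Request:
{"api": "apply_moves", "payload": {"steps": [[[0,0,0,0,0,0,0],[0,0,0,0,0,0,0]]]}}

```text
time_s: 25.48
eef_pos: [0.5643, -0.128, 0.1645]
tcp_rot: [-2.223, -2.217, -0.0]
ft_force: [-0.7, 0.8, 0.4]
grip_width: 1.003
grip_force: 0.0
```

```bash
python3 -c "
from mv import *
pick('white')"
```

```text
t 25.48 p [ 0.5643 -0.128   0.1645] f [-0.7212  0.7838  0.3522] w 1.003 g 0.0
[-0.0009 -0.0011 -0.0027 -0.001   0.0037 -0.0155]
[-0.0009 -0.0011 -0.0027 -0.0011  0.0038  0.1195]
```

Request:
{"api": "apply_moves", "payload": {"steps": [[[0,0,0,-0.001,0.004,0.02,0],[0,0,0,-0.001,0.004,0.055,0],[0,0,0,-0.001,0.004,0.09,0],[0,0,0,-0.001,0.004,0.11,0],[0,0,0,-0.001,0.004,0.118,0],[0,0,0,-0.001,0.004,0.118,0],[0,0,0,-0.001,0.004,0.118,255],[0,0,0,-0.001,0.004,0.118,255],[0,0,0,-0.001,0.004,0.118,255],[0,0,0,-0.001,0.004,0.118,255]]]}}

```text
time_s: 26.32
eef_pos: [0.5696, -0.1277, 0.0481]
tcp_rot: [2.222, 2.22, 0.003]
ft_force: [0.0, -0.9, 0.6]
grip_width: 0.737
grip_force: 0.0
```

Request:
{"api": "apply_moves", "payload": {"steps": [[[0,0,0,0,0,0,255],[0,0,0,0,0,0,255],[0,0,0,0,0,0,255]]]}}

```text
time_s: 26.57
eef_pos: [0.569, -0.1275, 0.0475]
tcp_rot: [-2.221, -2.221, -0.001]
ft_force: [-1.5, 0.4, 6.3]
grip_width: 0.633
grip_force: 30.0
```

Request:
{"api": "apply_moves", "payload": {"steps": [[[0,0,0,0,0,-0.015,255],[0,0,0,0,0,-0.05,255],[0,0,0,0,0,-0.09,255],[0,0,0,0,0,-0.11,255],[0,0,0,0,0,-0.12,255],[0,0,0,0,0,-0.12,255]]]}}

```text
time_s: 27.07
eef_pos: [0.57, -0.1278, 0.1689]
tcp_rot: [2.22, 2.219, 0.004]
ft_force: [0.2, -0.5, -0.8]
grip_width: 0.636
grip_force: 30.0
```

```bash
python3 -c "
from mv import *
place('blue','cup',.165,.045)"
```

```text
t 27.07 p [ 0.57   -0.1278  0.1689] f [ 0.1751 -0.4897 -0.7878] w 0.636 g 30.0
[ 0.0035 -0.0004  0.1585 -0.1378 -0.0735  0.0037]
[ 0.0035 -0.0004  0.1585 -0.1379 -0.0739  0.1177]
```

Request:
{"api": "apply_moves", "payload": {"steps": [[[0.003,0,0.159,-0.015,-0.008,0,255],[0.003,0,0.159,-0.045,-0.024,0,255],[0.003,0,0.159,-0.08,-0.043,0,255],[0.003,0,0.159,-0.11,-0.059,0,255],[0.003,0,0.159,-0.13,-0.069,0,255],[0.003,0,0.159,-0.138,-0.0735,0,255],[0.003,0,0.159,-0.138,-0.0735,0.01,255],[0.003,0,0.159,-0.138,-0.0735,0.04,255],[0.003,0,0.159,-0.138,-0.0735,0.065,255],[0.003,0,0.159,-0.138,-0.0735,0.075,255]]]}}

```text
time_s: 27.9
eef_pos: [0.4933, -0.263, 0.0872]
tcp_rot: [-2.384, -2.032, 0.006]
ft_force: [-0.4, 0.1, -1.5]
grip_width: 0.628
grip_force: 30.0
```

Request:
{"api": "apply_moves", "payload": {"steps": [[[0,0,0,0,0,0.01,255],[0,0,0,0,0,0.02,255],[0,0,0,0,0,0.025,255],[0,0,0,0,0,0.025,255]]]}}

```text
time_s: 28.23
eef_pos: [0.4949, -0.2649, 0.0657]
tcp_rot: [-2.387, -2.035, 0.004]
ft_force: [-0.5, 0.6, -0.7]
grip_width: 0.631
grip_force: 30.0
```

```bash
python3 -c "
from mv import *
place('blue','cup',.165,.0475)"
```

```text
t 28.23 p [ 0.4949 -0.2649  0.0657] f [-0.5468  0.5928 -0.7405] w 0.631 g 30.0
[-0.005  -0.0012 -0.0001 -0.0004  0.0011 -0.0993]
[-0.005  -0.0012 -0.0001 -0.0005  0.0017  0.0122]
```

Request:
{"api": "apply_moves", "payload": {"steps": [[[-0.003,0,0,0,0.001,0.003,255],[-0.003,0,0,0,0.001,0.006,255],[-0.003,0,0,0,0.001,0.008,255],[-0.003,0,0,0,0.001,0.01,255],[-0.003,0,0,0,0.001,0.011,255],[-0.003,0,0,0,0.001,0.012,255],[-0.003,0,0,0,0.001,0.012,255],[-0.003,0,0,0,0.001,0.012,255]]]}}

```text
time_s: 28.9
eef_pos: [0.4959, -0.2656, 0.0546]
tcp_rot: [-2.391, -2.036, -0.0]
ft_force: [0.1, 0.1, -2.0]
grip_width: 0.63
grip_force: 30.0
```

Request:
{"api": "apply_moves", "payload": {"steps": [[[0,0,0,0,0,0.001,255],[0,0,0,0,0,0.002,255],[0,0,0,0,0,0.002,255]]]}}

```text
time_s: 29.15
eef_pos: [0.4961, -0.2657, 0.0535]
tcp_rot: [-2.391, -2.037, -0.0]
ft_force: [-3.0, 0.8, 10.2]
grip_width: 0.628
grip_force: 30.0
```

Request:
{"api": "apply_moves", "payload": {"steps": [[[0,0,0,0,0,0,255],[0,0,0,0,0,0,0],[0,0,0,0,0,0,0],[0,0,0,0,0,0,0],[0,0,0,0,0,0,0],[0,0,0,0,0,-0.03,0],[0,0,0,0,0,-0.07,0],[0,0,0,0,0,-0.11,0],[0,0,0,0,0,-0.15,0],[0,0,0,0,0,-0.19,0]]]}}

```text
time_s: 29.98
eef_pos: [0.4957, -0.2655, 0.2442]
tcp_rot: [-2.39, -2.036, 0.0]
ft_force: [0.8, -0.9, 0.2]
grip_width: 1.002
grip_force: 0.0
```

Request:
{"api": "apply_moves", "payload": {"steps": [[[0,0,0,-0.25,-0.17,-0.05,0],[0,0,0,-0.25,-0.17,-0.05,0],[0,0,0,-0.25,-0.17,-0.05,0],[0,0,0,-0.25,-0.17,-0.05,0],[0,0,0,-0.25,-0.17,-0.05,0],[0,0,0,-0.25,-0.17,-0.05,0],[0,0,0,-0.25,-0.17,-0.05,0],[0,0,0,-0.25,-0.17,-0.05,0],[0,0,0,-0.25,-0.17,-0.05,0],[0,0,0,-0.25,-0.17,-0.05,0]]]}}

```text
time_s: 30.82
eef_pos: [0.2882, -0.4856, 0.2921]
tcp_rot: [-2.392, -2.034, -0.001]
ft_force: [0.7, -0.8, -0.6]
grip_width: 0.999
grip_force: 0.0
```

```bash
python3 -c "
from g import *
t=save('top','t4.png');s=save('scene','s4.png')
a=cv2.resize(t[140:290,95:535],None,fx=1.7,fy=1.7)
b=np.hstack([cv2.resize(s[170:320,140:290],(360,360)),cv2.resize(s[90:205,345:467],(388,360))])
c=np.zeros((max(1,a.shape[0]+360),max(a.shape[1],748),3),np.uint8);c[:a.shape[0],:a.shape[1]]=a;c[a.shape[0]:,:748]=b
cv2.imwrite('pics/v4b.png',c[:,:,::-1]);print(c.shape)"
```

```text
(615, 748, 3)
```

View pics/v4b.png

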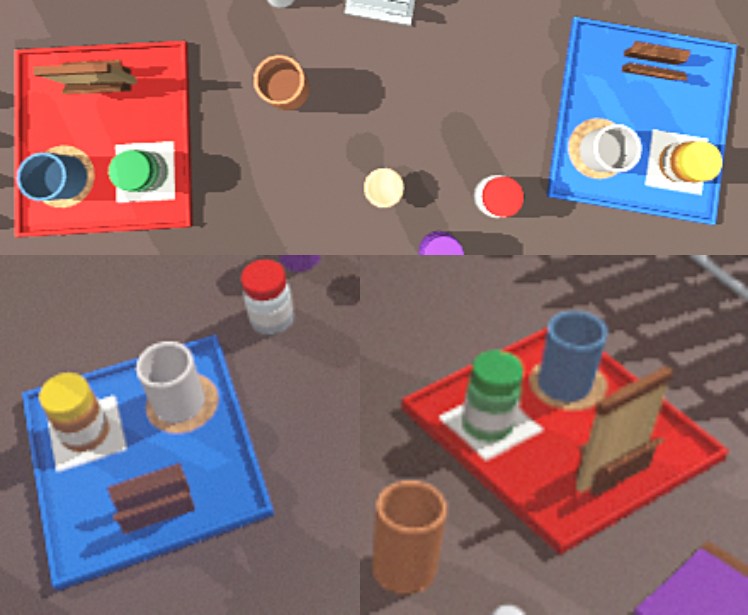

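```bash
python3 -c "
from tray import *
np.set_printoptions(precision=1,suppress=True)
O=[('white',blue,50,76,(458,225.3),(210,216.7)),('honey',blue,-50,81,(505,234.1),(167.9,228.3)),('blue',red,50,76,(125,243),(412.9,114.6)),('green',red,-50,81,(173.2,239.4),(388.7,125.8))]
for n,tr,y,z,t,s in O:
    x,f=tri(t,s); q=tr[0]; c,sn=np.cos(q[2]),np.sin(q[2]); d=x-[q[0],q[1],0]
    print(n,1e3*np.array([c*d[0]+sn*d[1],-sn*d[0]+c*d[1],x[2]]),f)
for t,s in (((34,71),(442.2,127.7)),((108,66),(419.8,138.9))):
    x,f=tri(np.array(t)/1.7+[95,140],s); q=red[0]; c,sn=np.cos(q[2]),np.sin(q[2]); d=x-[q[0],q[1],0]
    print('bd',1e3*np.array([c*d[0]+sn*d[1],-sn*d[0]+c*d[1],x[2]]),f)
"
```

```text
white [-42.8  49.   72.4] [-1.4 -0.6 -1.8 -0.1]
honey [-45.  -47.4  73.1] [-0.6 -0.2 -0.8 -0.1]
blue [-43.7  40.   73.7] [-1.5 -1.  -2.8  0.7]
green [-42.2 -54.5  79.3] [-1.3 -0.8 -2.3  0.5]
bd [ 70.4  43.2 106.9] [-0.7 -0.5 -1.3  0.4]
bd [ 70.9 -40.1 110.4] [-0.4 -0.2 -0.6  0.1]
```

White, honey and board look right; blue cup and green jar read a few mm low in y. I'll look closer at the red tray.

```bash
python3 -c "
from g import *
s=cv2.imread('pics/s4.png');t=cv2.imread('pics/t4.png')
a=cv2.resize(s[105:165,365:440],None,fx=5,fy=5,interpolation=cv2.INTER_CUBIC);b=cv2.resize(t[215:275,98:183],None,fx=5,fy=5,interpolation=cv2.INTER_CUBIC)
cv2.imwrite('pics/v5.png',cv2.hconcat([a,b]))"
```

```text
(no output)
```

View pics/v5.png

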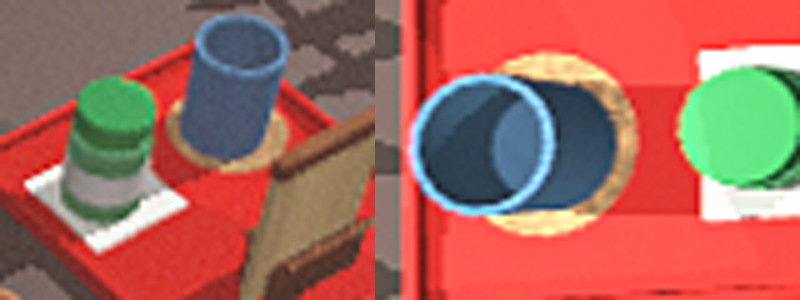

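In the enlarged crop, the cup's foot is about 19 px inside the coaster's right edge at 5x, which is roughly 8 mm where 11 mm is ideal. So it is only about 3 mm off, well within tolerance, and the green jar is likewise on its mat. Handing in.

```bash
python3 -c "
from plant import ctrl
print(ctrl.sign_off())"
```

```text
the job is handed in; nothing more can be done
None
```

I made up both trays and handed the job in at about 31 s of the 112 s allowed. In the last pictures every item was in place within tolerance, and the red-capped jar and copper tumbler were untouched. The sign-off returned no verdict.

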